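# Open the combination padlock by feel and present it

### The job

The closed combination padlock lies in its wooden nest: leaving it in the nest, turn its dial clockwise until you feel the notch catch and the shackle springs out a little, then pull the shackle out all the way. Then lift the opened lock out and finish holding it still and level, dial up, about 15 cm above the middle of the round soldering board; do not put it down or let go, and leave the other things on the bench where they are.

Things in the scene. Friction and masses are not known exactly. Their poses are not given: they have to be found in the camera images.
- lock_center (a point): Loose steel combination padlock, body 60 (own x) x 54 (y) x 24 mm (z), about 0.4 kg. Point: centre of the body block. Own z: up, out of the dial face; own -x: towards the shackle. In the nest its two y sides are free in the middle (36 mm wide, down to the 12 mm thick base); it may be gripped there, 54 mm wide, and lifted straight up.
- dial_grip (a point): Centre of the round knurled knob (30 mm diameter, 20 mm tall) on the middle of the lock's face: on the turning axis, half-way up the knob, 26 mm above lock_center. Below the knob lies the black dial plate, 48 mm diameter. Own axes turn with the dial; the white pointer line runs from the axis along own -x.
- dial (a joint): Dial angle, rad, growing anticlockwise from above; 0: pointer line points at the shackle. Starts at 0.9 to 2.2; turn clockwise (under 0.1 N m). The hidden notch lies within 0.45 rad either side of 0, new each time: feel for it. Under 0.5 rad/s it is not missed: the dial catches and will not turn on, and the shackle springs out 5 mm. The dial stays where it is left.
- shackle_grip (a point): Midway between the straight legs of the U-shaped steel shackle; closed, 52 mm from lock_center along its own -x, 25 mm above the bench, with nothing below it; moves with the shackle. Bar 8 mm thick, legs 28 mm apart between centres, 36 mm over the outsides; the bow ends 24 mm beyond this point. Own axes as lock_center.
- shackle (a joint): How far the shackle is out, m, along the lock's own -x: 0 to 0.001 locked, about 0.005 when the notch has caught and it has sprung out, 0.015 fully pulled (end stop). From 0.005 on it takes a straight pull of about 4 N and stays where it is left.
- nest_seat (a point): Fixed wooden nest holding the lock flat: base 79 x 73 mm, 12 mm thick, low walls with 1.5 mm play: 13 mm high at the back and at the ends of both sides (middle 36 mm of each side open), 7 mm at the shackle side. Point: where lock_center lies when the lock is seated, 24 mm above the bench; own x away from the shackle.
- board_top (a point): Round scorched wooden soldering board, fixed, diameter 110 mm, 10 mm thick; this point is the centre of its top face.
- pendant1: Bystander: small dark cross-shaped pendant, 45 mm across, 5 mm thick, lying flat between the work places; origin under its centre
- pendant2: Bystander: second cross-shaped pendant like the first, farther from the robot
- spool: Bystander: wire spool standing on end, 48 mm across, 35 mm tall, near the robot; origin under its centre
- pot: Bystander: blue ceramic pot with tools standing in it, 78 mm across, 85 mm tall (tools to 170 mm); origin under its centre
- organiser: Bystander: flat round parts box, 110 mm across, 21 mm tall; origin under its centre
- jar: Bystander: amber glass jar, 64 mm across, 85 mm tall; origin under its centre
- hammer: Bystander: small hammer lying along x, 240 mm long
- tweezers: Bystander: steel tweezers lying flat, 120 mm long
Not all that is in view belongs to the job. What is shaped like the part that bears nest_seat but turquoise or yellow is not meant.

How it is judged:
On the way, in this order (a step that is already met when the one before it is completed fails the run):
1. the notch is found: the shackle has sprung out, the lock still in its nest (value of joint shackle above 0.003 m and distance between lock_center and nest_seat below 0.008 m), for 0.2 s.
2. the shackle is pulled out, the lock still in its nest (value of joint shackle above 0.012 m and distance between lock_center and nest_seat below 0.008 m), for 0.2 s.
At the end, for the whole second after the job is handed in: The shackle is out by at least 11 mm, the lock is held by the fingers (more than 2 N) within 40 mm sideways of the board's middle, its centre 11 to 21 cm above the bench, tilted less than 0.25 rad, dial up, and at rest (under 0.03 m/s) (value of joint shackle above 0.011 m and horizontal distance between lock_center and board_top below 0.04 m and height (world z) of lock_center between 0.11 and 0.21 m and angle between lock_center's own z axis and vertical below 0.25 rad and linear speed of lock below 0.03 m/s and contact force between lock and the fingers above 2 N); the arm keeps its last pose, push and grip.
It fails at once if a bystander is moved by more than 30 mm (distance of any of pendant1, pendant2, spool, pot, organiser, jar, hammer, tweezers from where it was at the start of the episode above 0.03 m).
It also fails if it takes over 69 s, if anything falls off the work surface, if the arm or the gripper's body presses on something with over 40 N, if the wrist force passes 120 N, or if a joint passes its speed limit or range.

### The arm

A 7-joint arm with a two-finger parallel gripper is mounted at the origin on the work surface. World frame = base frame: x ahead of the robot, y to its left, z up, the work surface at z = 0. Lengths are in m, angles in rad, forces in N, time in s.
With the tool pointing down it reaches from about 0.425 to 0.925 m from the base axis. Payload 6.8 kg.
Tool frame: the origin (TCP) lies where the fingers leave the gripper's body, on its centre line; the fingertips stand 73 mm ahead of it and the grasp point (between the pads) lies 54 mm ahead of it (robot.tcp_to_grasp is the distance from the TCP to the grasp point, in m); y points along the fingers, z is the direction in which the jaws open and shut, and the axes are right-handed (so a half turn about y gives the same grasp; the last joint's range is limited). The gripper opens to 85 mm and grips with 20 to 120 N. Pads are 22 mm wide; open, the fingers measure 114 mm over their backs; the gripper's body (76 mm by 85 mm) begins 54 mm behind the grasp point. The pads swing forward as they close: fully open they stand 13 mm farther back than shut.
Start: joints at [-1.249, 0.477, 0.022, 1.555, -0.011, 1.109, -0.083], TCP at [0.281, 0.614, 0.304] pointing down, gripper open.
Joint ranges: [-2.96, 2.96], [-0.34, 2.1], [-1.41, 1.46], [0.24, 2.44], [-1.37, 4.51], [0.17, 1.92], [-2.96, 2.96]. Speed limits (rad/s): [2.39, 2.39, 3.14, 3.14, 3.14, 3.14, 3.14].

### API

Orientations are given as a unit quaternion [x, y, z, w].
In Python, from plant import robot gives the robot as it stands. Calls block until the motion is done:
- robot.move_pose(position, orientation): joint-space move of the TCP to a pose.
- robot.move_straight(position, rotation=None, max_speed=0.15): straight line of the TCP; rotation=None keeps the orientation; max_speed is the mean speed in m/s.
- robot.move_joints(angles): joint-space move.
- robot.gripper_to(opening, f_grip=None): finger opening in m; f_grip is the grip in N (None keeps the last); returns when the fingers have stopped.
- robot.wait(seconds).
- robot.inverse_kinematics(position, orientation): joint angles nearest the present ones, or None.
- robot.get_obs(): the state.
- robot.camera(name): name is "scene" or "side" or "wrist"; returns (picture, depth): 400x640x3 uint8, red, green, blue; 400x640 float32, m along the optical axis (not along the pixel's ray), 0 where there is no reading.
- robot.camera_info(name): a dict with "fov_y" (degrees; the focal length in pixels is half the picture's height over the tangent of half this angle, whatever the lens; pixels are square), "cx", "cy" (the principal point, pixels), "k1" (the pictures are not rectified: a ray, as slopes to the right and down, at radius r is drawn at 1 + k1 r^2 times it, then the intrinsics apply), "cam_to_world" (4x4, takes a point from camera to world coordinates). Camera axes: x right, y down, z forward; pixel columns grow to the right and rows downward; lengths in m; the calibration is good to about 2 mm. A picture is of the moment at which its call begins: read the wrist's pose just before it. camera_info takes no time and is no camera call; for the wrist camera it gives the pose at the moment of the call.
A pose or a line that the arm cannot do raises robot.Unreachable and nothing moves.
- robot.hand_in(): hands the job in, once; it reports no verdict.
The state is a dict: "t": time; "q": joint angles; "joint_velocities": joint speeds; "effort": joint torques, N m; "tool_pos": TCP position; "tcp_rot": TCP orientation; "wrist_force": force on the tool from outside, world axes, zero at the start; "wrist_torque": the same for the moment, N m; "gripper_width": finger opening in m.
Only numpy, scipy, OpenCV 4.12 (cv2) and the standard library are available. Lean on these libraries where they do the work, as an engineer would, in place of code of your own. Each camera call takes 0.05 s, during which the arm holds its last target.

## Working session

There is one attempt and no reset: what is moved stays moved. The work goes in short steps, each a Python script; the robot and the scene stay as the last script left them, time stands still between calls to the robot, and variables do not carry over. Pictures are saved under pics/ and viewed, and the job is handed in when it is done.

```bash
ls; mkdir -p pics; cat > h.py <<'E'
import numpy as np, cv2
from plant import robot
def info(n):
    c=robot.camera_info(n); f=200/np.tan(np.radians(c["fov_y"])/2); return c,f
def ray(c,f,u,v):
    d=np.array([(u-c["cx"])/f,(v-c["cy"])/f]); 
    s=d.copy()
    for _ in range(20): s=d/(1+c["k1"]*(s@s))
    T=np.array(c["cam_to_world"]); return T[:3,3],T[:3,:3]@np.array([s[0],s[1],1])
def onplane(c,f,u,v,z):
    o,d=ray(c,f,u,v); return o+d*(z-o[2])/d[2]
def pt(c,f,u,v,dep):
    o,d=ray(c,f,u,v); return o+d*dep
E
python3 - <<'E'
from h import *
for n in ["scene","side","wrist"]:
    c,f=info(n); p,d=robot.camera(n); print(n,c,f)
    np.savez("%s0.npz"%n,p=p,d=d,**{k:np.array(c[k]) for k in c}); cv2.imwrite("pics/%s0.png"%n,p[:,:,::-1])
o=robot.get_obs();print(o)
E
```

```text
pics
scene {'fov_y': 55.32088358142946, 'cx': 320.5896699823032, 'cy': 199.51956903754828, 'k1': 0.022910419462349806, 'cam_to_world': array([[-0.79233225,  0.39184261, -0.46762055,  1.07661126],
       [ 0.610075  ,  0.50353339, -0.61177007,  0.53497302],
       [-0.00425502, -0.77000876, -0.63801912,  0.72326543],
       [ 0.        ,  0.        ,  0.        ,  1.        ]])} 381.5837533722313
side {'fov_y': 47.70847650588576, 'cx': 322.78040560142716, 'cy': 206.74002797739158, 'k1': 0.04009073311958001, 'cam_to_world': array([[-9.51201230e-01, -2.31590075e-01,  2.03917279e-01,
         3.22441948e-01],
       [-3.08569472e-01,  7.11647812e-01, -6.31143623e-01,
         8.03027480e-01],
       [ 1.04931330e-03, -6.63267237e-01, -7.48381902e-01,
         1.07094826e+00],
       [ 0.00000000e+00,  0.00000000e+00,  0.00000000e+00,
         1.00000000e+00]])} 452.3005970219999
wrist {'fov_y': 63.06932016043969, 'cx': 319.6652609744397, 'cy': 202.2053804774287, 'k1': 0.020138735106828638, 'cam_to_world': array([[ 0.41621137,  0.87374178,  0.25168115,  0.21623805],
       [ 0.90926574, -
[... 170 characters left out ...]
6081209838
{'t': 0.15, 'q': array([-1.2490646 ,  0.47762815,  0.02235421,  1.55620853, -0.01151637,
        1.10929535, -0.08310005]), 'joint_velocities': array([-0.00107314, -0.00315233,  0.00038877, -0.00333137,  0.00068193,
       -0.00090651, -0.00142116]), 'effort': array([ 2.87450799e-03, -5.96928084e+01,  1.61012527e+00, -2.81491631e+01,
        1.26272350e-02,  6.56016811e-03, -3.89730940e-05]), 'tool_pos': array([0.28113816, 0.61328203, 0.30314378]), 'tcp_rot': array([ 0.69133263, -0.15087575,  0.15072406, -0.69034626]), 'wrist_force': array([-0.41746259,  0.09058638,  0.79573117]), 'wrist_torque': array([-0.00554632, -0.01535914,  0.03431479]), 'gripper_width': 0.08578461887059603}
```

View pics/scene0.png

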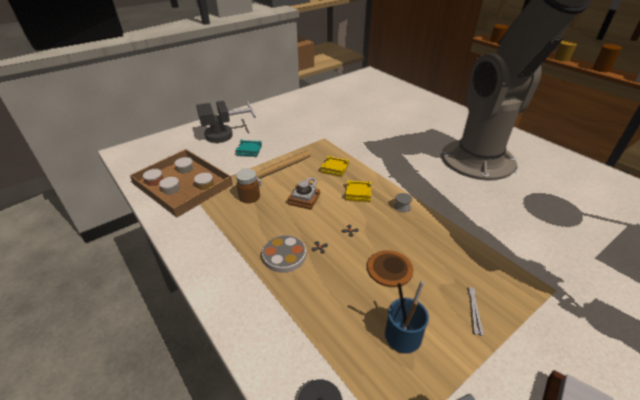

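View pics/side0.png

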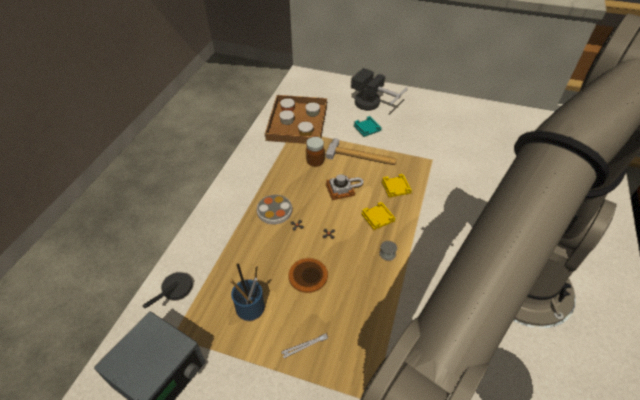

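View pics/wrist0.png

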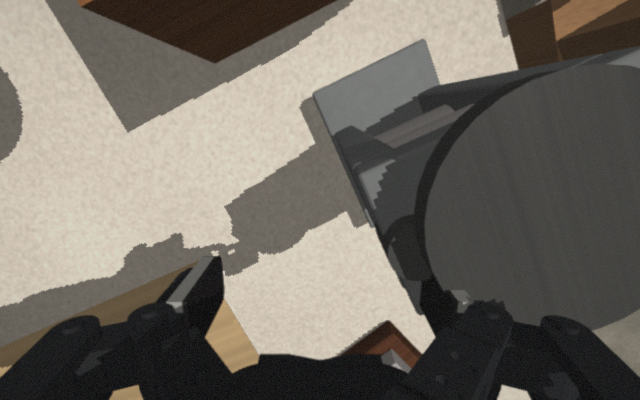

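The scene view shows the lock in its brown nest at about (304,190), the board at (390,267) and the pendants at (320,247) and (350,230). In the side view the lock is at (341,185) and the board at (308,274). Next I get rough positions.

```bash
python3 - <<'E'
from h import *
from scipy.spatial.transform import Rotation as R
o=robot.get_obs(); print(R.from_quat(o["tcp_rot"]).as_matrix().round(3), robot.tcp_to_grasp)
for n,L in [("scene",dict(knob=(304,187,.05),board=(391,267,.01),p1=(350,230,.003),p2=(320,247,.003),spool=(403,202,.02),jar=(249,188,.04),org=(285,253,.02),shk=(311,183,.025))),
 ("side",dict(knob=(340,183,.05),board=(308,274,.01),p1=(329,234,.003),p2=(297,225,.003),spool=(389,251,.02),jar=(315,151,.04),org=(275,208,.02),shk=(355,184,.025)))]:
    z=np.load(n+"0.npz"); c,f=info(n); d=z["d"]
    for k,(u,v,h) in L.items(): print(n,k,onplane(c,f,u,v,h).round(3),"dep",pt(c,f,u,v,d[v,u]).round(3))
    p=z["p"]; u,v=L["knob"][:2]; s=p[v-40:v+40,u-60:u+60]; cv2.imwrite("pics/%s0c.png"%n,cv2.resize(s,None,fx=6,fy=6,interpolation=cv2.INTER_CUBIC)[:,:,::-1])
E
```

```text
[[ 0.909 -0.001  0.417]
 [-0.417 -0.001  0.909]
 [ 0.    -1.    -0.001]] 0.0539
scene knob [ 0.586 -0.185  0.05 ] dep [ 0.594 -0.174  0.06 ]
scene board [0.575 0.157 0.01 ] dep [0.577 0.158 0.012]
scene p1 [ 0.565 -0.005  0.003] dep [ 0.568 -0.001  0.008]
scene p2 [ 0.667 -0.005  0.003] dep [ 0.668 -0.003  0.005]
scene spool [0.382 0.014 0.02 ] dep [0.399 0.027 0.037]
scene jar [ 0.708 -0.29   0.04 ] dep [ 0.718 -0.268  0.058]
scene org [ 0.757 -0.029  0.02 ] dep [ 0.757 -0.03   0.019]
scene shk [ 0.54  -0.214  0.025] dep [ 0.522 -0.239  0.002]
side knob [ 0.58 -0.17  0.05] dep [ 0.58  -0.172  0.048]
side board [0.574 0.157 0.01 ] dep [0.572 0.161 0.015]
side p1 [0.562 0.    0.003] dep [ 0.562 -0.     0.002]
side p2 [ 0.665 -0.003  0.003] dep [0.664 0.001 0.008]
side spool [0.377 0.019 0.02 ] dep [0.376 0.031 0.036]
side jar [ 0.707 -0.3    0.04 ] dep [ 0.697 -0.271  0.068]
side org [ 0.748 -0.033  0.02 ] dep [ 0.747 -0.03   0.023]
side shk [ 0.539 -0.205  0.025] dep [ 0.537 -0.199  0.031]
```

View pics/scene0c.png

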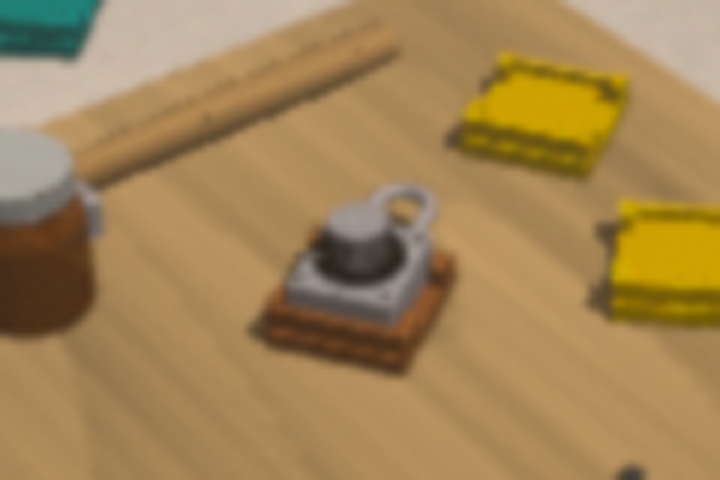

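View pics/side0c.png

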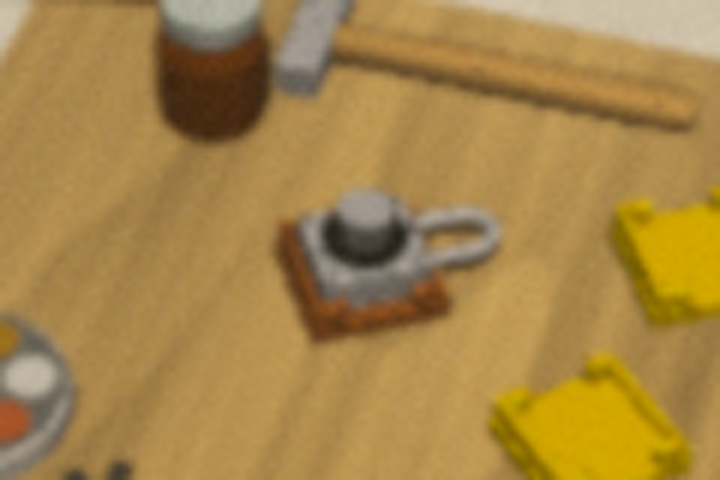

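Lock is near (0.583,-0.177) with the shackle towards world -x,-y; the board is at (0.574,0.157). Next I check IK over tool headings for the range of J7 and its turning sense.

```bash
cat >> h.py <<'E'
from scipy.spatial.transform import Rotation as R
def quat(a):
    # tool y down, tool z (jaw) heading a in world xy; tool x = y cross z
    z=np.array([np.cos(a),np.sin(a),0]); y=np.array([0,0,-1.]); x=np.cross(y,z)
    return R.from_matrix(np.array([x,y,z]).T).as_quat()
def look(n,name,crop=None,s=1):
    o=robot.get_obs(); c,f=info(n); p,d=robot.camera(n)
    np.savez("%s.npz"%name,p=p,d=d,T=c["cam_to_world"])
    q=p
    if crop: x0,y0,x1,y1=crop; q=p[y0:y1,x0:x1]; q=cv2.resize(q,None,fx=s,fy=s,interpolation=cv2.INTER_CUBIC)
    cv2.imwrite("pics/%s.png"%name,q[:,:,::-1]); return c,f,p,d
E
python3 - <<'E'
from h import *
for z in (.25,.115):
  for a in np.arange(-180,180,30):
    q=robot.inverse_kinematics([.583,-.177,z],quat(np.radians(a))); print(z,a,None if q is None else np.round(q,2))
for n,u,v,h in [("scene",406,325,.05),("side",249,300,.05),]:
    c,f=info(n); print("pot",onplane(c,f,u,v,h))
E
```

```text
0.25 -180 [-0.6   0.81  1.27  1.82 -0.84  1.18 -2.2 ]
0.25 -150 [-0.6   0.81  1.27  1.82 -0.84  1.18 -1.67]
0.25 -120 [-0.53  0.66  1.06  1.82 -0.66  1.07 -1.31]
0.25 -90 [-0.53  0.67  1.08  1.82 -0.67  1.07 -0.77]
0.25 -60 [-0.49  0.62  0.99  1.82 -0.6   1.04 -0.32]
0.25 -30 [-0.44  0.58  0.9   1.81 -0.53  1.01  0.15]
0.25 0 [-0.4   0.55  0.83  1.81 -0.48  0.99  0.62]
0.25 30 [-0.38  0.54  0.8   1.81 -0.46  0.99  1.13]
0.25 60 [-0.33  0.51  0.72  1.81 -0.4   0.97  1.6 ]
0.25 90 [-0.24  0.48  0.59  1.8  -0.32  0.96  2.05]
0.25 120 [-0.16  0.45  0.46  1.8  -0.24  0.95  2.51]
0.25 150 [ 0.99  0.73 -1.19  1.72  0.72  1.21  2.23]
0.115 -180 [-0.57  1.09  1.26  1.9  -1.18  1.15 -1.97]
0.115 -150 [-0.57  1.09  1.26  1.9  -1.18  1.15 -1.45]
0.115 -120 [-0.5   0.92  1.05  1.9  -0.99  0.97 -1.06]
0.115 -90 [-0.23  0.68  0.59  1.88 -0.55  0.74 -0.9 ]
0.115 -60 [-0.22  0.68  0.58  1.88 -0.53  0.74 -0.39]
0.115 -30 [-0.21  0.67  0.55  1.88 -0.51  0.73  0.11]
0.115 0 [-0.2   0.67  0.54  1.88 -0.5   0.73  0.63]
0.115 30 [-0.2   0.67  0.54  1.88 -0.5   0.73  1.15]
0.115 60 [-0.15  0.65  0.46  1.88 -0.43  0.71  1.61]
0.115 90 [-0.04  0.62  0.31  1.87 -0.29  0.69  2.01]
0.115 120 [ 0.05  0.61  0.2   1.86 -0.18  0.69  2.44]
0.115 150 [ 0.12  0.6   0.1   1.86 -0.09  0.68  2.89]
pot [0.68686939 0.30025723 0.05      ]
pot [0.68127964 0.3016124  0.05      ]
```

```bash
python3 - <<'E'
from h import *
q0=robot.get_obs()
robot.move_pose([.575,-.177,.27],quat(np.pi/2))
o=robot.get_obs(); print(o["t"],o["q"].round(2),o["tool_pos"])
look("wrist","w1")
E
```

```text
3.1167 [-0.28  0.45  0.63  1.8  -0.31  0.99  2.05] [ 0.57539388 -0.1760288   0.26992967]
```

View pics/w1.png

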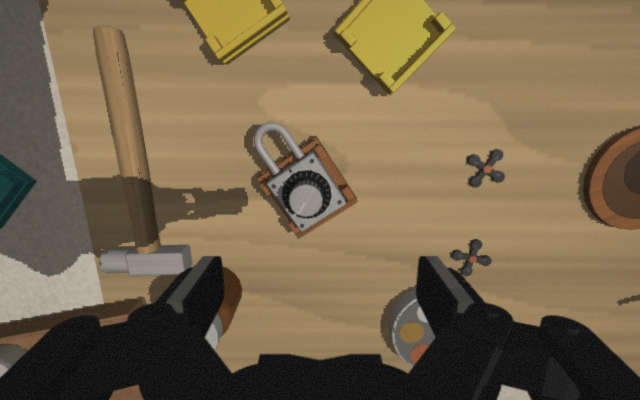

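Wrist view: lock body centred near (307,195), shackle bow at (270,130), in line with the scene and side views; board at right (630,180). I measure it precisely.

```bash
python3 - <<'E'
from h import *
z=np.load("w1.npz"); p=z["p"]; 
q=cv2.resize(p[105:245,230:370],None,fx=5,fy=5,interpolation=cv2.INTER_CUBIC)
for k in range(0,140,20):
    cv2.putText(q,str(230+k),(k*5,8),0,.35,(255,0,0)); cv2.putText(q,str(105+k),(0,k*5+8),0,.35,(255,0,0))
cv2.imwrite("pics/w1c.png",q[:590,:,::-1])
E
```

```text
(no output)
```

View pics/w1c.png

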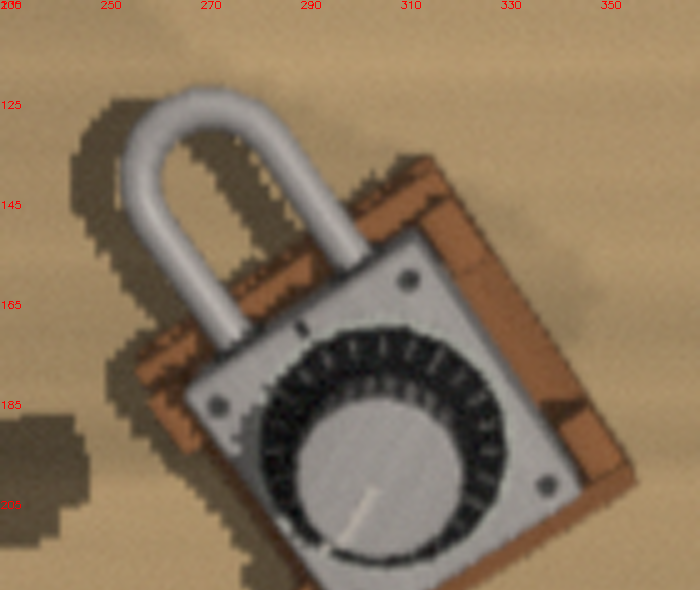

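```bash
python3 - <<'E'
from h import *
z=np.load("w1.npz"); c,f=info("wrist"); c=dict(c,cam_to_world=z["T"])
P=lambda cx,cy,h: onplane(c,f,230+cx/5-.4,105+cy/5-.4,h)
t=P(415,228,.036); l=P(185,395,.036); r=P(583,490,.036); k=P(380,478,.060)
print("t,l,r,knob",t,l,r,k); print("edges",np.linalg.norm(t-l),np.linalg.norm(t-r)); ctr=(l+r)/2; print("centre",ctr)
bow=P(200,88,.025); 
lx=(t-l)@np.array([1,0,0]); 
ax=(r-t)/np.linalg.norm(r-t); ay=(t-l)/np.linalg.norm(t-l)
print("yaw from x",np.degrees(np.arctan2(ax[1],ax[0])),"from edge l->t", np.degrees(np.arctan2(ay[1],ay[0])))
legm=(P(235,330,.025)+P(355,262,.025))/2; print("legmid",legm,"bow",bow, np.degrees(np.arctan2(*(legm-bow)[1::-1])))
pt_=P(325,552,.060)-P(378,490,.06); print("pointer dir",np.degrees(np.arctan2(pt_[1],pt_[0])))
E
```

```text
t,l,r,knob [ 0.54170777 -0.18197311  0.036     ] [ 0.57354029 -0.22604088  0.036     ] [ 0.59230221 -0.149527    0.036     ] [ 0.5831732  -0.18791226  0.06      ]
edges 0.054362465162077614 0.06010447231280049
centre [ 0.58292125 -0.18778394  0.036     ]
yaw from x 32.67197169207324 from edge l->t 125.84260749709554
legmid [ 0.55631879 -0.2056772   0.025     ] bow [ 0.5170518  -0.22244401  0.025     ] 23.122239947193727
pointer dir -39.691632302516545
```

Sizes agree: edges measure 54.4 and 60.1 mm, and the knob centre and body centre match within 0.3 mm. Lock yaw is about 33° and dial about 1.87 rad, within the stated range. Now I grip the knob.

```bash
python3 - <<'E'
from h import *
k=np.array([.5831,-.1879])
robot.move_straight([*k,.20],max_speed=.2)
robot.move_straight([*k,.1155],max_speed=.08)
o=robot.get_obs(); print(o["t"],o["tool_pos"],o["wrist_force"].round(2))
robot.gripper_to(0.0,f_grip=25)
o=robot.get_obs(); print(o["t"],o["q"].round(3),o["tool_pos"],o["gripper_width"],o["wrist_force"].round(2),o["wrist_torque"].round(3))
look("wrist","w2"); look("side","s2",(260,120,420,240),5)
E
```

```text
4.8833 [ 0.58346301 -0.18807912  0.11604035] [-1.31 -1.1  -0.23]
5.4333 [-0.157  0.663  0.505  1.871 -0.465  0.726  2.184] [ 0.58321624 -0.18803833  0.11584053] 0.028733079340135553 [-0.58 -0.17  4.13] [0.017 0.136 0.032]
```

View pics/w2.png

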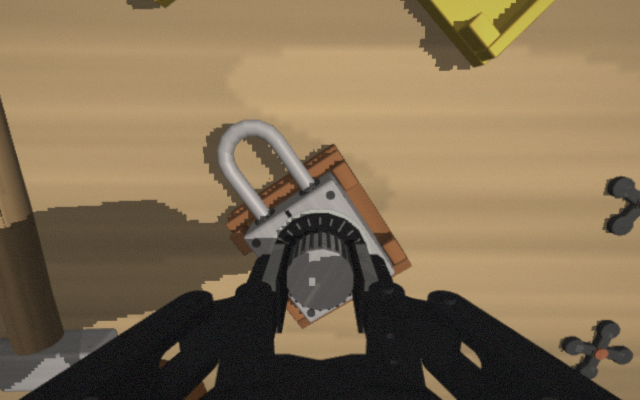

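View pics/s2.png

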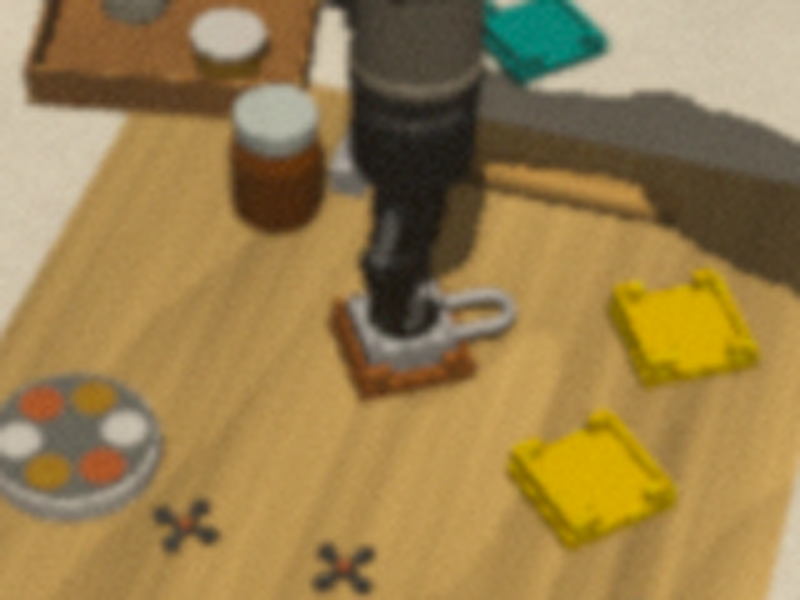

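The knob is gripped at 28.7 mm opening. Turning clockwise in small J7 steps, watching the wrist moment.

```bash
cat > turn.py <<'E'
from h import *
import sys
lim=float(sys.argv[1]); st=0.05
o=robot.get_obs(); q=np.array(o["q"]); q0=q.copy(); base=o["wrist_torque"][2]; n=0
while q[6]-q0[6]>-lim:
    t=robot.get_obs()["t"]; q[6]-=st; robot.move_joints(q); o=robot.get_obs(); n+=1
    v=abs(o["joint_velocities"][6]); dt=o["t"]-t
    if dt<0.15: robot.wait(0.17-dt); o=robot.get_obs()
    print(round(o["t"],2),"cmd %.3f act %.3f"%(q[6]-q0[6],o["q"][6]-q0[6]),"dt %.2f"%dt,o["wrist_torque"].round(3),o["wrist_force"].round(1),round(o["gripper_width"],4))
    if abs(o["wrist_torque"][2]-base)>0.2: print("STOP"); break
E
python3 turn.py 0.3
```

```text
5.78 cmd -0.050 act -0.049 dt 0.25 [-0.04   0.037 -0.051] [-0.9 -0.8  2.9] 0.0289
6.03 cmd -0.100 act -0.098 dt 0.25 [ 0.066  0.113 -0.04 ] [-0.7 -0.1  2. ] 0.0286
6.28 cmd -0.150 act -0.148 dt 0.25 [ 0.079  0.066 -0.019] [-0.9  0.1  2.4] 0.0288
6.53 cmd -0.200 act -0.198 dt 0.25 [0.164 0.055 0.017] [-0.5  1.9  3.3] 0.0287
6.78 cmd -0.250 act -0.248 dt 0.25 [ 0.292 -0.013 -0.029] [-0.8  0.6  2.7] 0.0287
7.03 cmd -0.300 act -0.297 dt 0.25 [ 0.317 -0.007 -0.038] [0.  2.  3.4] 0.029
7.28 cmd -0.350 act -0.347 dt 0.25 [ 0.448  0.061 -0.013] [0.  2.2 3.4] 0.0289
```

```bash
python3 turn.py 0.9 | tail -8; python3 -c "
from h import *
look('wrist','w3')"
```

```text
10.03 cmd -0.550 act -0.547 dt 0.25 [-0.073 -0.212 -0.101] [ 1.5 -0.2  1. ] 0.0287
10.28 cmd -0.600 act -0.597 dt 0.25 [-0.042 -0.287 -0.035] [ 1.6 -0.7  1.8] 0.0285
10.53 cmd -0.650 act -0.648 dt 0.25 [-0.02  -0.264 -0.027] [ 2.6 -0.3  1.5] 0.0286
10.78 cmd -0.700 act -0.697 dt 0.25 [-0.045 -0.309 -0.076] [ 0.7 -1.5  1.8] 0.0287
11.03 cmd -0.750 act -0.747 dt 0.25 [ 0.04  -0.295  0.031] [ 1.4 -0.5  2.2] 0.0289
11.28 cmd -0.800 act -0.798 dt 0.25 [ 0.092 -0.286 -0.015] [1.7 1.3 2.4] 0.0289
11.53 cmd -0.850 act -0.848 dt 0.25 [ 0.114 -0.324 -0.026] [1.4 1.3 1.9] 0.0287
11.78 cmd -0.900 act -0.897 dt 0.25 [ 0.199 -0.393 -0.034] [1.7 2.1 2.5] 0.0285
```

View pics/w3.png

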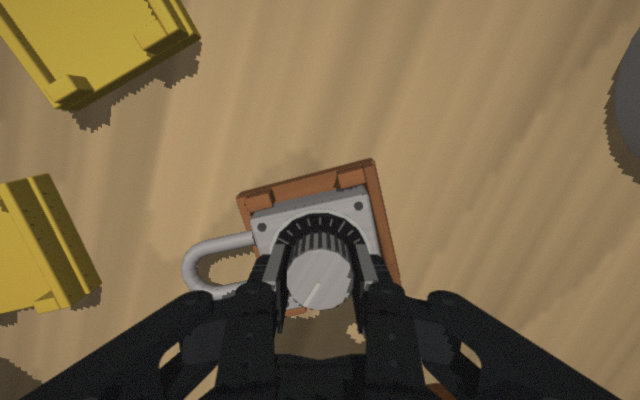

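The pointer (310,295) still points to the lower left relative to the jaws, so the dial turns with them. It is now at about 0.6 rad, and I go on.

```bash
python3 turn.py 1.2 ; python3 -c "
from h import *
look('wrist','w4')"
```

```text
12.08 cmd -0.050 act -0.048 dt 0.25 [ 0.156 -0.435 -0.022] [2.2 1.5 2. ] 0.0291
12.33 cmd -0.100 act -0.098 dt 0.25 [ 0.135 -0.44  -0.036] [2.1 0.8 1.8] 0.0289
12.58 cmd -0.150 act -0.148 dt 0.25 [ 0.136 -0.453 -0.025] [2.4 0.9 2.5] 0.0289
12.83 cmd -0.200 act -0.197 dt 0.25 [ 0.146 -0.453 -0.028] [1.9 0.8 2.9] 0.0288
13.08 cmd -0.250 act -0.247 dt 0.25 [ 0.162 -0.39  -0.028] [2.4 1.5 2.4] 0.0285
13.33 cmd -0.300 act -0.298 dt 0.25 [ 0.188 -0.413 -0.052] [2.4 0.9 1.7] 0.029
13.58 cmd -0.350 act -0.347 dt 0.25 [ 0.208 -0.429 -0.083] [1.7 1.1 2.4] 0.029
13.83 cmd -0.400 act -0.397 dt 0.25 [ 0.249 -0.433 -0.025] [1.8 0.1 1.9] 0.0288
14.08 cmd -0.450 act -0.447 dt 0.25 [ 0.238 -0.444 -0.004] [2.  1.4 1.6] 0.0288
14.33 cmd -0.500 act -0.497 dt 0.25 [ 0.178 -0.476 -0.   ] [0.9 1.6 1.9] 0.0289
14.58 cmd -0.550 act -0.548 dt 0.25 [ 0.204 -0.381  0.   ] [2.1 2.2 2.9] 0.0291
14.83 cmd -0.600 act -0.598 dt 0.25 [ 0.237 -0.373 -0.08 ] [1.4 0.6 2.7] 0.0289
15.08 cmd -0.650 act -0.647 dt 0.25 [ 0.241 -0.425 -0.067] [2.2 0.9 2.1] 0.0287
15.33 cmd -0.700 act -0.697 dt 0.25 [ 0.257 -0.415 -0.009] [1.8 1.  2.1] 0.0288
15.58 cmd -0.750 act -0.747 dt 0.25 [ 0.176 -0.438 -0.085] [1.2 0.8 2.4] 0.0293
15.83 cmd -0.800 act -0.797 dt 0.25 [ 0.17  -0.536 -0.073] [3.1 0.8 2.1] 0.0288
16.08 cmd -0.850 act -0.848 dt 0.25 [ 0.087 -0.445 -0.055] [1.7 0.5 1.9] 0.029
16.33 cmd -0.900 act -0.897 dt 0.25 [ 0.086 -0.358 -0.06 ] [2.1 0.9 2.9] 0.0286
16.58 cmd -0.950 act -0.947 dt 0.25 [ 0.093 -0.34  -0.018] [1.3 1.5 2.3] 0.0286
16.83 cmd -1.000 act -0.998 dt 0.25 [ 0.065 -0.332 -0.051] [1.2 0.4 1.7] 0.0289
17.08 cmd -1.050 act -1.047 dt 0.25 [-0.052 -0.383 -0.074] [ 2.3 -0.3  1.2] 0.0286
17.33 cmd -1.100 act -1.098 dt 0.25 [-0.068 -0.33  -0.113] [ 1.7 -1.4  0.8] 0.029
17.58 cmd -1.150 act -1.147 dt 0.25 [-0.18  -0.442 -0.009] [ 2.  -1.2  2.5] 0.0291
17.83 cmd -1.200 act -1.198 dt 0.25 [-0.272 -0.446 -0.037] [ 2.1 -1.4  1.1] 0.029
```

View pics/w4.png

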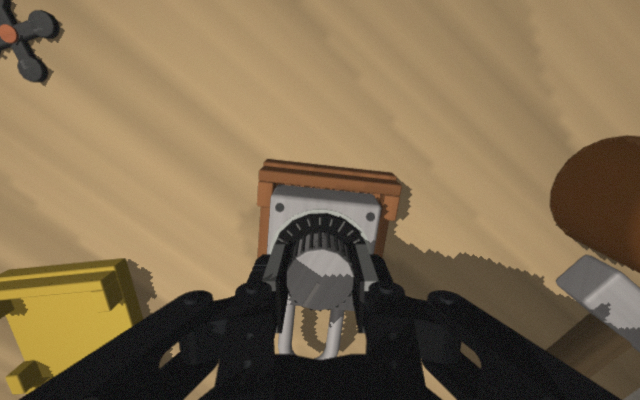

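```bash
python3 - <<'E'
from h import *
p=np.load("w4.npz")["p"]; cv2.imwrite("pics/w4c.png",cv2.resize(p[150:370,230:420],None,fx=2.7,fy=2.7,interpolation=cv2.INTER_CUBIC)[:,:,::-1])
p=np.load("w3.npz")["p"]; cv2.imwrite("pics/w3c.png",cv2.resize(p[150:370,230:420],None,fx=2.7,fy=2.7,interpolation=cv2.INTER_CUBIC)[:,:,::-1])
look("side","s4",(300,150,400,225),8)
E
```

```text
(no output)
```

View pics/w4c.png

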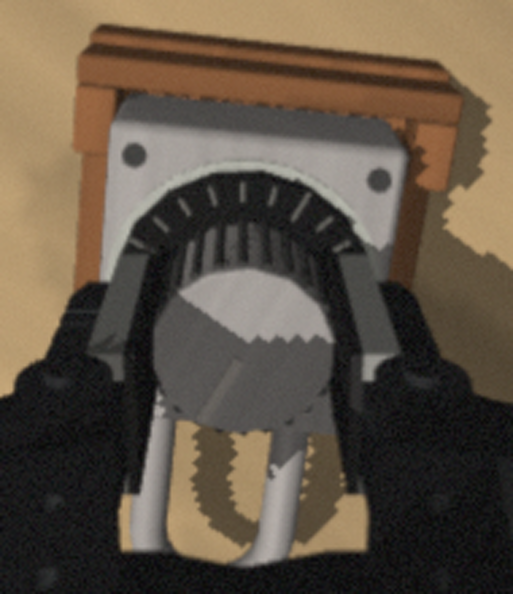

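View pics/w3c.png

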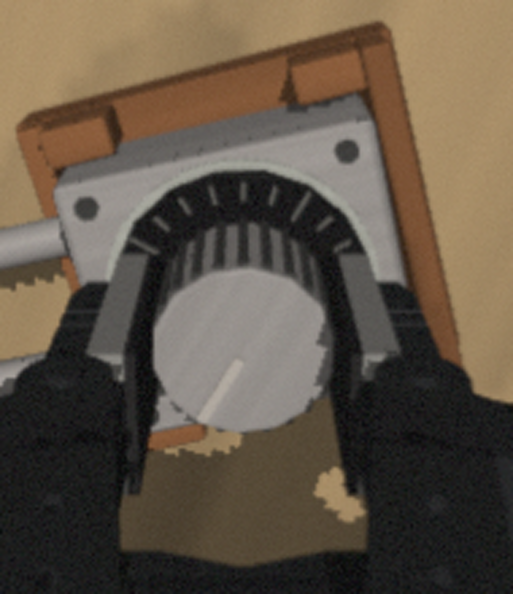

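View pics/s4.png

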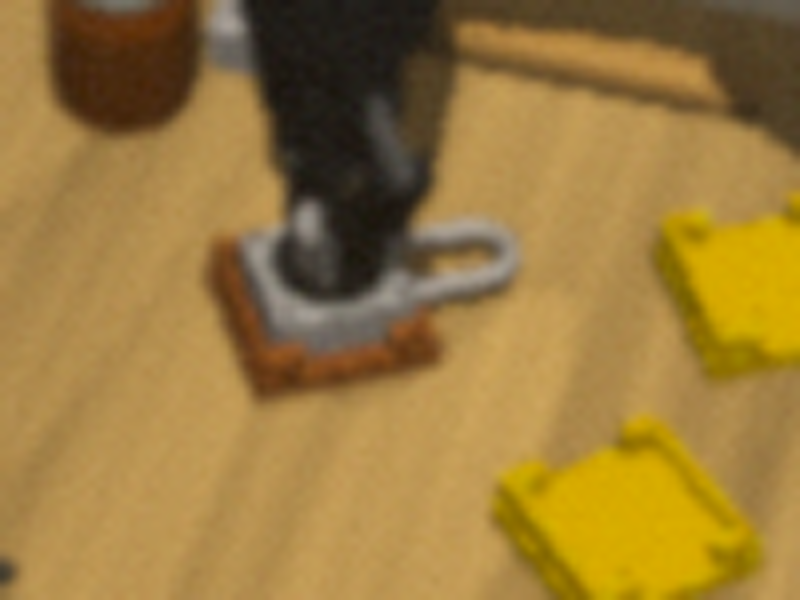

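The pointer has not slipped in the jaws (same place in both crops), so the dial is near -0.5. In the side view the bow moved from about column 362.8 to 364.8, perhaps 4 mm. I check this by direct measurement.

```bash
python3 - <<'E'
from h import *
c,f=info("wrist"); T=np.load("w4.npz")["T"]; c["cam_to_world"]=T
P=lambda x,y,h: onplane(c,f,230+x/2.7-.3,150+y/2.7-.3,h)
a=P(240,360,.06);b=P(205,415,.06);print(a,b,np.degrees(np.arctan2(*(b-a)[1::-1])))
o=robot.get_obs();print(R.from_quat(o["tcp_rot"]).as_matrix()[:,2],o["tool_pos"])
cc,f2,p,d=look("scene","sc4",(270,150,350,220),8)
A=np.load("side0.npz")["p"];B=np.load("s2.npz")["p"];C=np.load("s4.npz")["p"]
s=[cv2.resize(X[170:200,325:375],None,fx=12,fy=8,interpolation=cv2.INTER_CUBIC) for X in (A,B,C)]
cv2.imwrite("pics/cmp4.png",np.vstack(s)[:,:,::-1][:600])
A=np.load("scene0.npz")["p"]; s=[cv2.resize(X[170:210,280:330],None,fx=12,fy=7,interpolation=cv2.INTER_CUBIC) for X in (A,p)]
cv2.imwrite("pics/cmp4s.png",np.vstack(s)[:,:,::-1])
E
```

```text
[ 0.58067823 -0.18843097  0.06      ] [ 0.56926406 -0.19052902  0.06      ] -169.58470692169377
[ 6.43140225e-01 -7.65748387e-01  2.45044555e-04] [ 0.58345418 -0.18777728  0.11587862]
```

View pics/cmp4.png

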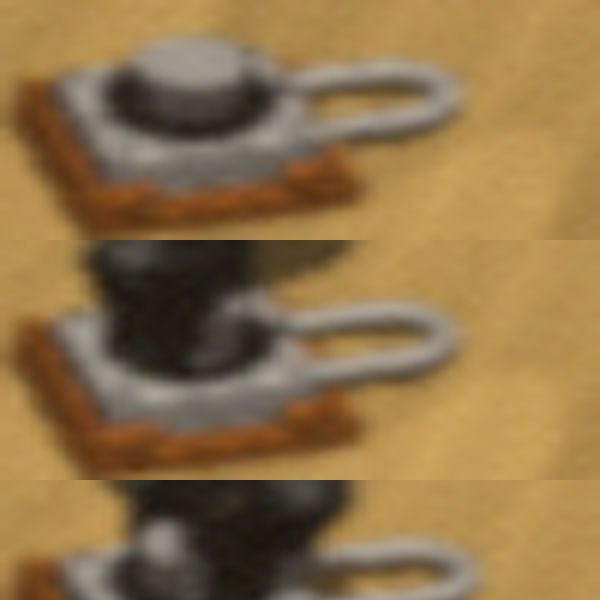

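View pics/cmp4s.png

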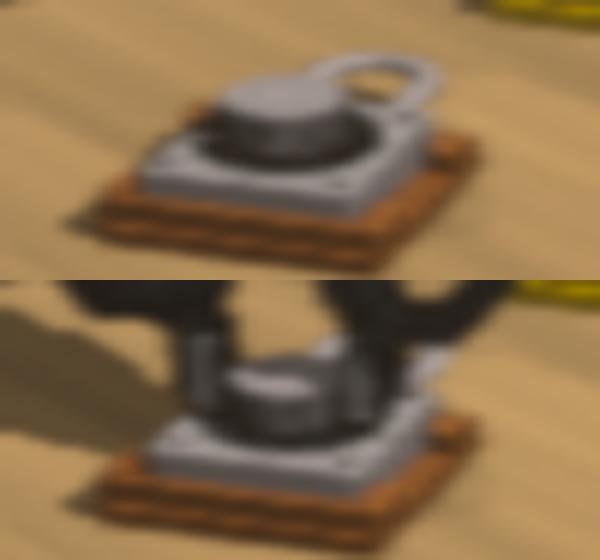

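The body itself has shifted about 2.5 mm in the nest's play (left face edge moved as much as the bow), so this is not a spring-out. The dial is at roughly -0.4 to -0.55, so I go on a bit, slower.

```bash
sed -i 's/st=0.05/st=0.03/;s/>0.2: print/>0.12 and n>1: print/' turn.py; python3 turn.py 0.24; python3 - <<'E'
from h import *
c,f,p,d=look("wrist","w5",(230,150,420,370),2.7)
print(robot.get_obs()["q"][6])
E
```

```text
18.23 cmd -0.030 act -0.029 dt 0.25 [-0.208 -0.53  -0.06 ] [ 2.6 -0.8  1.2] 0.0286
18.48 cmd -0.060 act -0.059 dt 0.25 [-0.242 -0.441  0.065] [ 2.2 -0.5  0.7] 0.029
18.73 cmd -0.090 act -0.089 dt 0.25 [-0.208 -0.361  0.157] [ 0.8 -1.6  2.7] 0.0289
18.98 cmd -0.120 act -0.119 dt 0.25 [-0.344 -0.718  0.281] [ 2.2 -1.   0.4] 0.0289
STOP
-0.3779431163635381
```

View pics/w5.png

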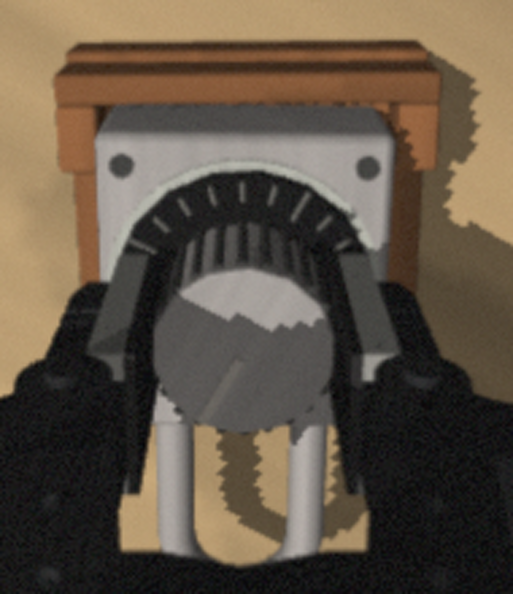

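The moment rises steeply (-0.06 → +0.28 N m): the notch has caught. I check the shackle from the side.

```bash
python3 - <<'E'
from h import *
look("side","s5")
A,B,C=[np.load(n+".npz")["p"] for n in("side0","s4","s5")]
s=[cv2.resize(X[175:200,325:375],None,fx=12,fy=8,interpolation=cv2.INTER_CUBIC) for X in (A,B,C)]
cv2.imwrite("pics/cmp5.png",np.vstack(s)[:,:,::-1])
E
```

```text
(no output)
```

View pics/cmp5.png

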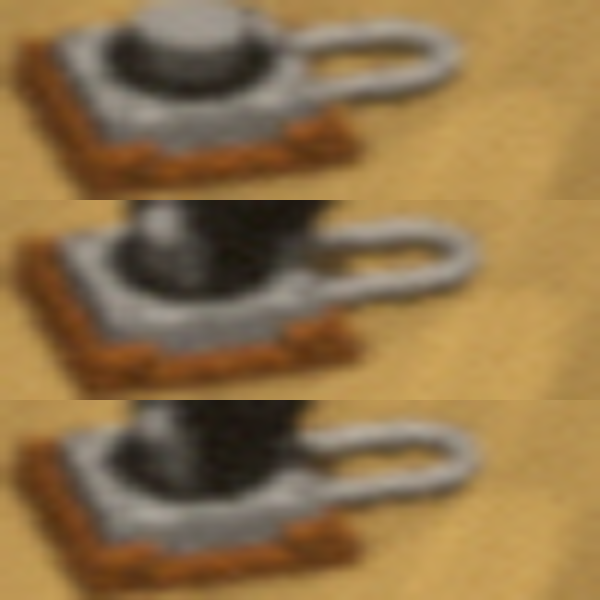

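```bash
python3 - <<'E'
from h import *
# subpixel row profiles in side view along the shackle direction
A,B,C=[np.load(n+".npz")["p"].astype(float) for n in("side0","s4","s5")]
D=lambda X:np.abs(cv2.GaussianBlur(X,(0,0),.8)-np.array([190,150,90])).sum(2)
def shift(X,box):
    x0,y0,x1,y1=box
    sat=lambda I:(I.max(2)-I.min(2)).astype(np.float32)
    g=lambda I:cv2.resize(sat(I[y0:y1,x0:x1]),None,fx=4,fy=4,interpolation=cv2.INTER_CUBIC)
    return np.array(cv2.phaseCorrelate(g(A),g(X),cv2.createHanningWindow(((x1-x0)*4,(y1-y0)*4),cv2.CV_32F))[0])/4
for nm,box in [("bow",(354,174,372,192)),("bodyfront",(330,186,352,200)),("bow2",(352,172,370,190)),("nestfront",(328,192,356,202)),("yellow",(380,170,415,195))]:
    print(nm,shift(B,box).round(2),shift(C,box).round(2))
c,f=info("side"); T=np.array(c["cam_to_world"]);
p=np.array([.54,-.215,.025]); u=np.array([-np.cos(.576),-np.sin(.576),0])
def pr(p): q=T[:3,:3].T@(p-T[:3,3]); return f*q[:2]/q[2]
print("px per 5mm",pr(p+.005*u)-pr(p))
E
```

```text
bow [-0.83  0.08] [-0.11  0.2 ]
bodyfront [-0.02  0.03] [-0.05  0.02]
bow2 [-1.35 -1.92] [-1.27  0.75]
nestfront [ 0.02 -0.04] [ 0.03 -0.01]
yellow [ 0.02 -0.01] [ 0. -0.]
px per 5mm [ 1.46610948 -0.28275464]
```

The bow moved about 1.45 px, which matches 5 mm here (5 mm = 1.47 px), so it very likely sprang. I release, rise, move over the shackle and look from above.

```bash
python3 - <<'E'
from h import *
robot.gripper_to(.06)
o=robot.get_obs(); p=o["tool_pos"]
robot.move_straight([p[0],p[1],.20],max_speed=.15)
u=np.array([-np.cos(np.radians(33)),-np.sin(np.radians(33))])
g=np.array([.5831,-.1879])+.057*u
robot.move_pose([*g,.21],quat(np.radians(-57)))
o=robot.get_obs(); print(o["t"],o["tool_pos"],o["q"].round(2),g)
look("wrist","w6")
E
```

```text
20.5417 [ 0.53320504 -0.22026037  0.20929318] [-0.18  0.49  0.61  1.91 -0.36  0.86 -0.38] [ 0.53529578 -0.21894442]
```

View pics/w6.png

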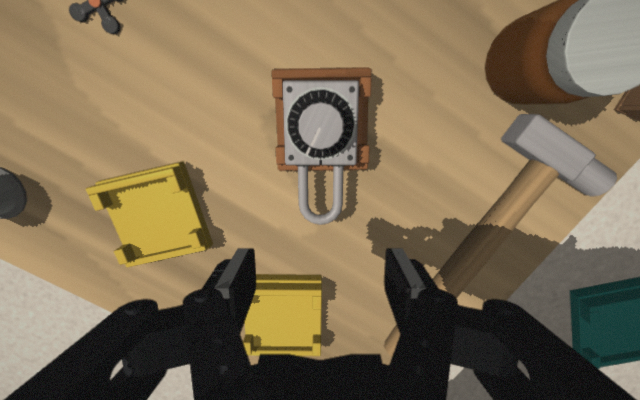

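```bash
python3 - <<'E'
from h import *
z=np.load("w6.npz"); p=z["p"]
q=cv2.resize(p[60:235,240:400],None,fx=4,fy=4,interpolation=cv2.INTER_CUBIC)[:600]
cv2.imwrite("pics/w6c.png",cv2.resize(p[60:235,250:390],None,fx=3.4,fy=3.4,interpolation=cv2.INTER_CUBIC)[:,:,::-1])
E
```

View pics/w6c.png

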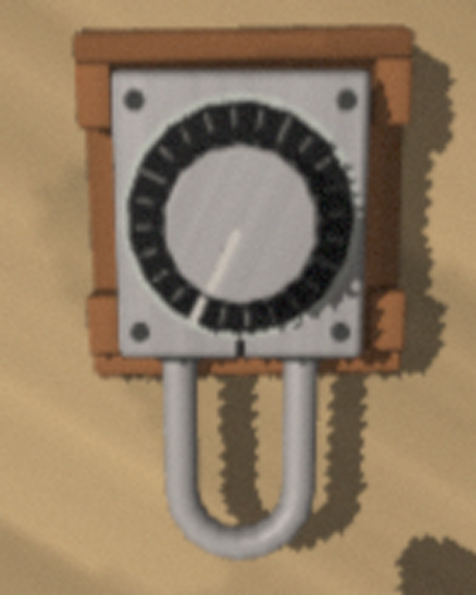

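```bash
python3 - <<'E'
from h import *
c,f=info("wrist"); c["cam_to_world"]=np.load("w6.npz")["T"]
P=lambda x,y,h: onplane(c,f,250+x/3.4-.35,60+y/3.4-.35,h)
tl,tr,bl,br=[P(x,y,.036) for x,y in((112,70),(369,70),(121,356),(362,356))]
print("edges",[np.linalg.norm(a-b).round(4) for a,b in((tl,tr),(bl,br),(tl,bl),(tr,br))])
ctr=(tl+tr+bl+br)/4; x=(tl+tr-bl-br)/2; yaw=np.arctan2(x[1],x[0]); y=(bl+tl-br-tr); print("ctr",ctr,"yaw",np.degrees(yaw),np.degrees(np.arctan2(y[1],y[0])))
u=-np.array([np.cos(yaw),np.sin(yaw),0])
bow=P(238,558,.025); print("bow dist",(bow-ctr)@u,"side",np.cross(u[:2],(bow-ctr)[:2]),"(closed 0.076, sprung .081)")
print("knob",P(240,222,.06)); pp=P(200,318,.06)-P(236,236,.06); print("dial",(np.arctan2(pp[1],pp[0])-np.arctan2(u[1],u[0])))
E
```

```text
edges [np.float64(0.0529), np.float64(0.0533), np.float64(0.0593), np.float64(0.0592)]
ctr [ 0.58225943 -0.18802489  0.036     ] yaw 33.07563650787756 122.8298634289204
bow dist 0.08116175588660877 side -0.0010184650686840477 (closed 0.076, sprung .081)
knob [ 0.58257338 -0.18758507  0.06      ]
dial -0.42741619398709396<stdin>:8: DeprecationWarning: Arrays of 2-dimensional vectors are deprecated. Use arrays of 3-dimensional vectors instead. (deprecated in NumPy 2.0)
```

Confirmed: bow at 81.2 mm from the centre (closed 76, sprung 81) and dial at -0.43. Now I grip the legs and pull.

```bash
python3 - <<'E'
from h import *
ctr=np.array([.5823,-.1880]); yaw=np.radians(33.0); u=-np.array([np.cos(yaw),np.sin(yaw)])
Q=quat(yaw-np.pi/2)
g=ctr+.0575*u
robot.move_straight([*g,.12],rotation=Q,max_speed=.12)
robot.move_straight([*g,.080],max_speed=.06)
o=robot.get_obs(); print(o["t"],o["tool_pos"],o["wrist_force"].round(1))
robot.gripper_to(0.02,f_grip=45)
o=robot.get_obs(); print(o["t"],o["tool_pos"],o["wrist_force"].round(1),o["gripper_width"])
if .03<o["gripper_width"]<.042:
    for s in np.arange(.002,.0125,.001):
        robot.move_straight([*(g+s*u),.080],max_speed=.03)
        o=robot.get_obs(); F=o["wrist_force"][:2]@u
        print(round(s,4),round((o["tool_pos"][:2]-g)@u,4),"F along pull",round(F,1),o["wrist_force"].round(1),round(o["gripper_width"],4))
        if F<-14: print("stop");break
print(o["t"])
look("wrist","w7"); look("side","s7",(300,150,400,225),8)
E
```

```text
22.3083 [ 0.53415885 -0.21948052  0.08006337] [ 0.6 -0.1 -0.1]
22.6583 [ 0.53441225 -0.21969379  0.08056946] [ 0.3 -1.6  3.5] 0.03387526911725879
0.002 0.0016 F along pull -0.7 [ 1.1 -0.3  2.9] 0.0341
0.003 0.0027 F along pull -2.2 [ 3.1 -0.8  3.7] 0.0343
0.004 0.0041 F along pull -1.3 [ 1.9 -0.7  5.9] 0.0343
0.005 0.0051 F along pull -1.8 [ 2.6 -0.8  4.8] 0.0342
0.006 0.006 F along pull -0.9 [ 2.3 -1.9  4.2] 0.0342
0.007 0.0069 F along pull -2.6 [ 4.4 -2.1  4. ] 0.0342
0.008 0.0078 F along pull -2.4 [ 4.6 -2.8  4.5] 0.0341
0.009 0.0087 F along pull -2.1 [ 4.3 -2.8  3.8] 0.0344
0.01 0.0095 F along pull -2.7 [ 4.6 -2.1  3.8] 0.0347
0.011 0.0102 F along pull -3.9 [ 6.  -2.1  2.5] 0.0345
0.012 0.0102 F along pull -6.0 [ 7.9 -1.2  1.8] 0.0343
25.4083
```

View pics/w7.png

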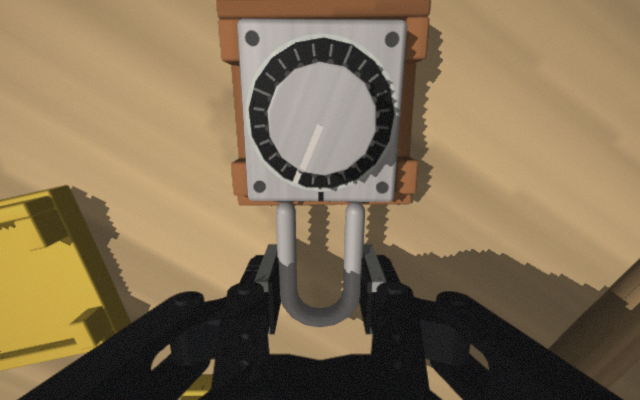

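View pics/s7.png

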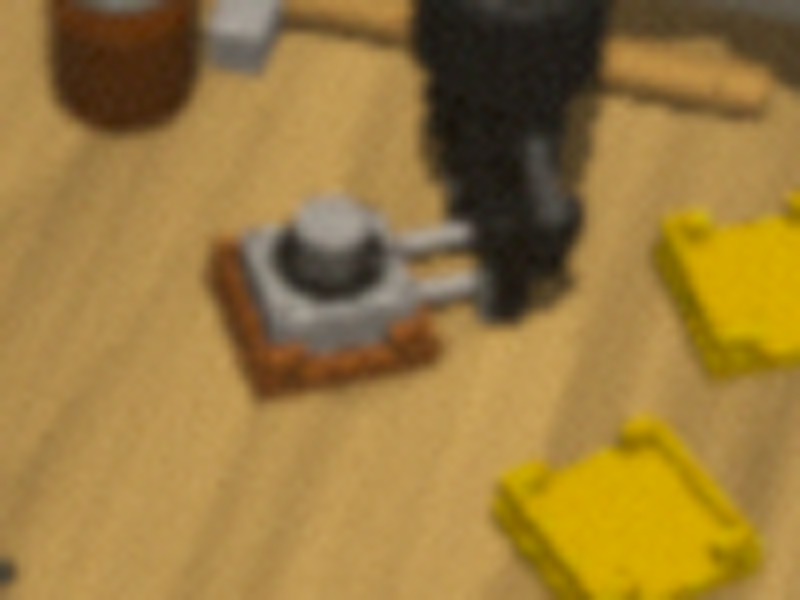

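```bash
python3 - <<'E'
from h import *
c,f=info("wrist"); c["cam_to_world"]=np.load("w7.npz")["T"]
P=lambda x,y,h: onplane(c,f,x,y,h)
tl,tr,bl,br=[P(x,y,.036) for x,y in((238,19),(405,18),(246,201),(398,199))]
ctr=(tl+tr+bl+br)/4; x=(tl+tr-bl-br)/2; yaw=np.arctan2(x[1],x[0]); u=-np.array([np.cos(yaw),np.sin(yaw),0])
print(np.linalg.norm(tl-tr),np.linalg.norm(x),"ctr",ctr,np.degrees(yaw)); print("bow",(P(321,326,.025)-ctr)@u, "full .091")
E
```

```text
0.052253549965370585 0.058992496796976 ctr [ 0.58232643 -0.18817718  0.036     ] 33.34201871839386
bow 0.0914081850573614 full .091
```

The shackle is fully out (91.4 mm against 91 expected) and the lock is still seated. Next: release, regrip the body sides and lift.

```bash
python3 - <<'E'
from h import *
ctr=np.array([.5823,-.1881]); Q=quat(np.radians(33-90))
robot.gripper_to(.085)
p=robot.get_obs()["tool_pos"]
robot.move_straight([p[0],p[1],.15],max_speed=.12)
robot.move_straight([*ctr,.15],rotation=Q,max_speed=.12)
robot.move_straight([*ctr,.089],max_speed=.06)
o=robot.get_obs(); print(o["t"],o["tool_pos"],o["wrist_force"].round(1),o["gripper_width"])
robot.gripper_to(0.03,f_grip=60)
o=robot.get_obs(); print(o["t"],o["tool_pos"],o["wrist_force"].round(1),o["gripper_width"])
look("wrist","w8"); look("side","s8",(280,130,400,220),6)
E
```

```text
28.6917 [ 0.58256527 -0.18823888  0.08938339] [-0.1 -0.4  0.5] 0.08536029818768849
29.0917 [ 0.58301872 -0.18865059  0.08980497] [-0.9 -1.1  6.3] 0.05230993678660182
```

View pics/w8.png

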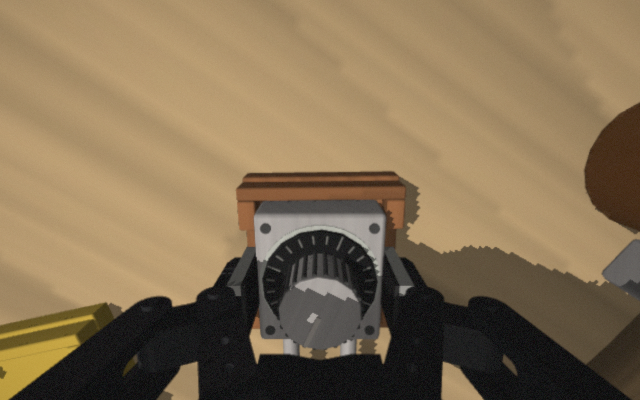

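View pics/s8.png

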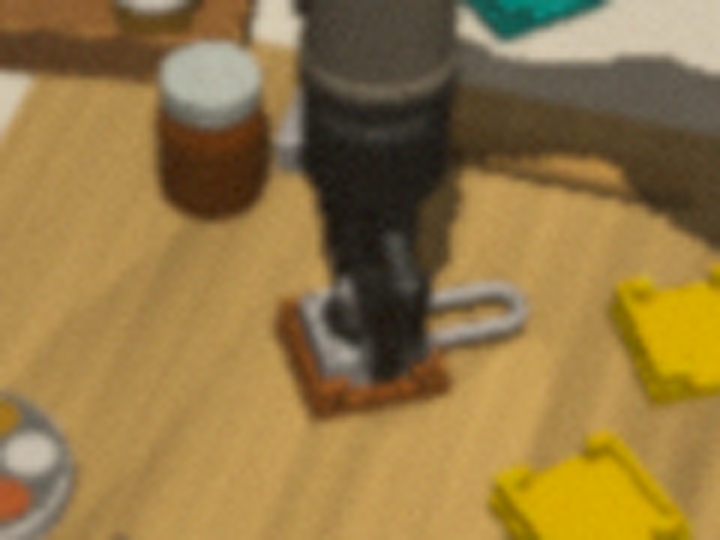

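The lock is gripped at 52.3 mm with the shackle still out. Lifting and carrying.

```bash
python3 - <<'E'
from h import *
p=robot.get_obs()["tool_pos"]
robot.move_straight([p[0],p[1],.13],max_speed=.05)
robot.move_straight([p[0],p[1],.228],max_speed=.1)
o=robot.get_obs(); print(o["t"],o["tool_pos"],o["wrist_force"].round(1),o["gripper_width"])
T=[.574,.158,.228]
try: robot.move_straight(T,max_speed=.08)
except robot.Unreachable:
    print("line unreachable"); robot.move_pose(T,quat(np.radians(-57)))
robot.wait(.5)
o=robot.get_obs(); print(o["t"],o["tool_pos"],o["wrist_force"].round(1),o["gripper_width"],o["q"].round(2))
look("side","s9"); look("scene","sc9"); look("wrist","w9")
E
```

```text
31.2917 [ 0.58257756 -0.18841446  0.22723261] [-0.5 -0.4 -3.8] 0.05266027108402434
36.275 [0.57401762 0.15799454 0.22798699] [-0.2  0.5 -4. ] 0.05249361248536173 [-0.82  0.48  0.59  1.85 -0.34  0.9  -1.06]
```

View pics/s9.png

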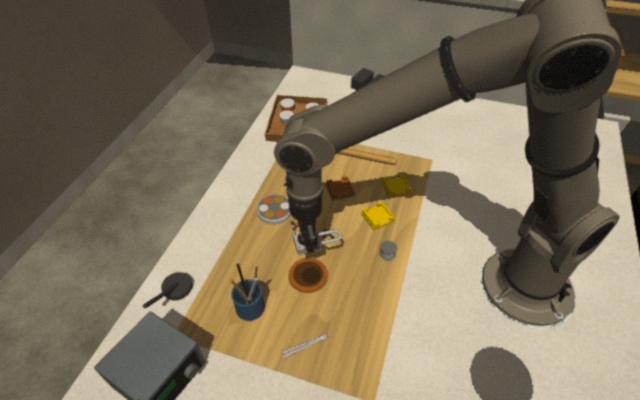

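View pics/sc9.png

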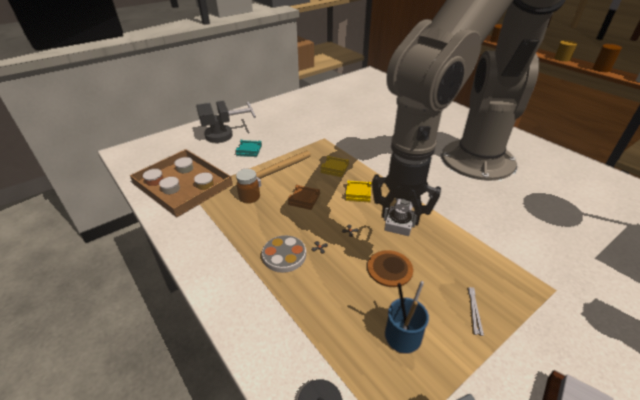

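View pics/w9.png

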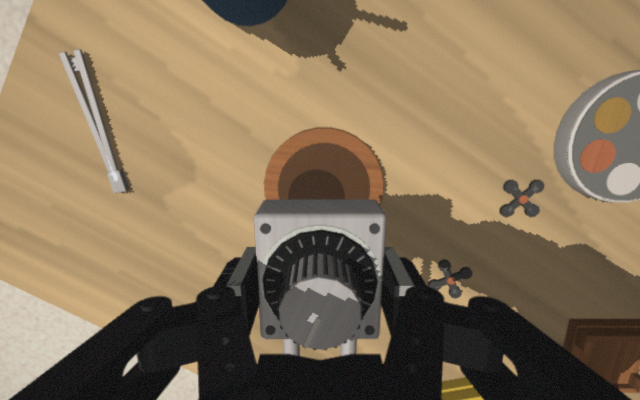

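The lock hangs level over the board, carrying about 4 N. The shackle is out in the side view (bow at (340,238)), all bystanders look unmoved, and the clock is at 36 s. Handing in.

```bash
python3 - <<'E'
from h import *
o=robot.get_obs(); print(o["t"],abs(o["joint_velocities"]).max(),o["gripper_width"]); print(robot.hand_in())
E
```

```text
36.425 0.0018037238054370449 0.05289923445894259
the job is handed in; nothing more can be done
None
```

The job is handed in at 36.4 s of the 69 s allowed: the opened lock is held still above the soldering board. The hand-in reports no verdict.

**What I did:**
- **Dial:** I turned it clockwise in slow steps until the wrist moment jumped to about 0.28 N m.
- **Shackle:** From above, the bow measured 81.2 mm from the lock's centre, against 81 expected once sprung, with the dial at about -0.43 rad. I then gripped the legs and pulled 10 mm to the end stop, where the bow measured 91.4 mm against 91 for fully out. The lock was still seated.
- **Lift and carry:** I regripped the body sides, lifted straight up and carried it to the board.

**Last checks:**
- **Hold:** grip opening 52.9 mm, about 4 N of weight carried, joints at rest. The lock looks level, with the dial up and the shackle out.
- **Position:** lock centre estimated at about 16 cm above the bench. It is over the board's middle at (0.574, 0.158), which came from two camera views agreeing within a few mm.
- **Bystanders:** all looked unmoved in the last pictures; I did not measure them.

**What disagreed:**
- Part-way through the turn, the shackle in the side view was hard to tell from the lock shifting in the nest. A later view from above settled it.
- Early dial angle estimates differed by about 10°.

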